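# Bolt the desk chest shut

### The job

Bolt the two-flap wooden chest on the desk: lift the bolt's handle up out of its parking slot, slide the bolt across the seam through the keeper, then turn the handle fully down into the notch of the guide and let go. The notch plate is adjustable, so find the notch by feel, without forcing the handle against the guide, and leave everything else where it stands.

Things in the scene. Friction and masses are not known exactly. Their poses are not given: they have to be found in the camera images.
- chest: Fixed low wooden chest, 240 (its x) x 360 (its y) x 75 mm tall; origin at the centre of its underside. Its top is two shut flaps with a seam across it at its y = +80 mm; a steel barrel bolt lies on top, parallel to the chest's y axis.
- guide: Steel bolt guide fixed on the chest top, same axes as the chest; origin on the chest top under the bolt's axis, at the handle's place at bolt travel 0. Two brackets (25 mm wide, 34 mm tall) are centred 35 mm behind and 122 mm ahead of it along y. More than 45 N bends the guide; the handle is a lever, so at most 18 N of push on the grip, square to the handle, is safe.
- parking_slot (a point): Middle of the parking slot, in the thin upright comb (32 mm tall, 13 to 20 mm to the -x side of the bolt's axis) over which the handle turns down; the handle lies down here at bolt travels 0 to 24 mm. Ahead of the slot (+y) the comb's top is solid but for the notch, and a handle turned down comes to rest on it at a handle joint of about 0.6 rad.
- keeper (a point): Middle of the keeper, a steel block 34 x 20 x 34 mm on the far flap, into which the bolt's end slides. The notch is in the comb plate on the robot's side of the bolt, between parking slot and keeper; it is 12.5 mm wide for the 9 mm rod (under 2 mm of play either way). The plate is set differently every time: the notch's centre is at a bolt travel somewhere from 64 to 94 mm.
- bolt (a joint): Travel of the bolt in m: 0 fully drawn back, grows along the chest's +y (across the seam), end of travel 0.104. Sliding friction about 3 N; it stays where it is left.
- handle (a joint): Turn of the handle about the bolt's axis in rad: 0 is fully down (the handle then points to the chest's -x and 15 degrees above level), grows as it is lifted; 1.31 is upright, 1.5 the limit. Friction about 3 N at the grip; it stays where it is left.
- handle_pivot (a point): Point on the bolt's axis where the handle is rooted, 18 mm above the chest top; it moves with the bolt, its axes parallel to the chest's.
- handle_grip (a point): Middle of the handle's plain round steel grip, 55 mm from the pivot; the grip is 14 mm thick and reaches from 42 to 68 mm from the axis, on a rod 9 mm thick. It can be pinched from above across the bolt's direction (fingers to either side along the chest's y) and swivels between the pads as it is turned; this point circles the pivot.
- tin: round aluminium tin, 54 mm across, 34 mm tall, on the chest top; a bystander, to be left alone; origin at the centre of its underside.
- figurine: small brass figurine, 40 mm across, 55 mm tall, on the chest top; a bystander, to be left alone; origin at the centre of its underside.
- mouse: black computer mouse, 64 mm across, 38 mm tall, on the desk; a bystander, to be left alone; origin at the centre of its underside.
- gamepad: grey game controller, about 110 x 165 x 45 mm, on the desk; a bystander, to be left alone; origin at the centre of its underside.
- mug: white mug, 80 mm across, 90 mm tall, on the desk; a bystander, to be left alone; origin at the centre of its underside.
- bowl: terracotta bowl, 110 mm across, 50 mm tall, on the desk; a bystander, to be left alone; origin at the centre of its underside.
- puck: black wireless-charger block, 70 x 70 x 24 mm, on the desk; a bystander, to be left alone; origin at the centre of its underside.

How it is judged:
By the outcome, as a careful person would: the job done as asked, in the order asked, and still so for the second after the job is handed in, with the robot touching nothing.
It also fails if it takes over 72 s, if anything falls off the work surface, if the arm or the gripper's body presses on something with over 40 N, if the wrist force passes 120 N, or if a joint passes its speed limit or range.

### The arm

A 6-joint arm with a two-finger parallel gripper is mounted at the origin on the work surface. World frame = base frame: x ahead of the robot, y to its left, z up, the work surface at z = 0. Lengths are in m, angles in rad, forces in N, time in s.
With the tool pointing down it reaches from about 0.325 to 0.9 m from the base axis. Payload 3.5 kg.
Tool frame: the origin (TCP) lies on the centre line of the jaws, within the pads' length; the fingertips stand 22 mm ahead of it and the grasp point (between the pads) lies 3 mm ahead of it (arm.tcp_to_tips is the distance from the TCP to the fingertips, in m); x points along the fingers, y is the direction in which the jaws open and shut, and the axes are right-handed (so a half turn about x gives the same grasp; the last joint's range is limited). The gripper opens to 85 mm and grips with 20 to 120 N. Pads are 22 mm wide; open, the fingers measure 114 mm over their backs; the gripper's body (76 mm by 85 mm) begins 54 mm behind the grasp point. The pads swing forward as they close: fully open they stand 13 mm farther back than shut.
Start: joints at [1.106, 0.276, -0.026, 1.268, 0, 1.467], TCP at [0.221, 0.585, 0.253] pointing down, gripper open.
Joint ranges: [-3.12, 3.12], [-0.85, 1.88], [-1.08, 1.24], [-1.95, 2.15], [-1.57, 1.53], [-3.14, 3.14]. Speed limits (rad/s): [2.57, 2.57, 3.14, 3.14, 3.14, 3.14].

### API

Orientations are given as a unit quaternion [x, y, z, w].
In Python, from cell import arm, eyes gives the robot as it stands. The module is installed in compiled form; this text tells all that it offers.
- The arm moves only by the tool move_arm, never from a script. Its argument "steps" is text: rows parted by semicolons, each of 5 numbers parted by spaces: the shift along the tool's x, y, z in m, then the turn about the tool's x in rad, then the finger opening in m, from 0 to 0.0854. A call has exactly 8 rows; each row shifts and turns the commanded pose from where the row before left it, along the tool's axes as they then stand; what a row does not reach is not made up. A row lasts 1/8 s, in which the tool goes at most 62.5 mm and 10.7 degrees, less where a joint would pass 70% of its speed; a pose out of reach is approached as far as the arm can. A call is refused whole if a number of a shift passes 0.0625 or a number of a turn 0.188, either way. A call with a gripper value outside its range is refused whole. The fingers move at their own pace and stop on an object; "squeeze" is the grip in N (left out, the last holds). Time passes only in rows, so rows that do not move let the fingers close, or fill a call up. It gives the time, the measured TCP pose, the force and the opening at its end, in the units of the state.
- arm.state(): the state, without advancing time (a new reading comes with each control period).
- eyes.camera(name): name is "side" or "top" or "wrist"; returns the picture (384x512x3 uint8, blue, green, red); there is no depth.
- eyes.camera_info(name): a dict with "fx", "fy", "cx", "cy" (pixels), "origin" and "rotation" of the camera in the world. Camera axes: x right, y down, z forward; pixel columns grow to the right and rows downward; lengths in m; the calibration is good to about 2 mm. The wrist camera is an equidistant fisheye: a pixel r from the principal point sees the ray r / f radians off the axis. A picture is of the moment at which its call begins: read the wrist's pose just before it. camera_info takes no time and is no camera call; for the wrist camera it gives the pose at the moment of the call.
- arm.close_job(): hands the job in, once; it reports no verdict.
The state is a dict: "clock": time; "joint_positions": joint angles; "joint_vel": joint speeds; "effort": joint torques, N m; "tcp_pos": TCP position; "tcp_rot": TCP orientation; "ft_force": force on the tool from outside, world axes, zero at the start; "moment": the same for the moment, N m; "width": opening from 0.0 (shut) to 1.0 (fully open).
Only numpy, scipy, OpenCV 4.12 (cv2) and the standard library are available. Lean on these libraries where they do the work, as an engineer would, in place of code of your own. Each camera call takes 0.05 s, during which the arm holds its last target.

## Working session

There is one attempt and no reset: what is moved stays moved. The work goes in short steps, Python scripts to look and compute and a tool call to move; the robot and the scene stay as the last step left them, time stands still between calls to the robot, and variables do not carry over. Pictures are saved under pics/ and viewed, and the job is handed in when it is done.

Besides the shell and the picture viewer there is one more tool, called after "Call:" in YAML: its name, and indented under it one key for each argument. move_arm: Moves the arm, as the interface text tells. Its arguments: {"type":"object","properties":{"steps":{"type":"string"},"squeeze":{"type":"number"}},"required":["steps"]}

```bash
mkdir -p pics
python3 - <<'E'
from cell import arm, eyes
import cv2,numpy as np
print(arm.state()); print(arm.tcp_to_tips)
for n in ("side","top","wrist"):
    i=eyes.camera_info(n); print(n,i)
    im=eyes.camera(n); cv2.imwrite(f"pics/{n}0.png",im)
E
```

```text
{'clock': 0.0, 'joint_positions': array([ 1.10558950e+00,  2.77125820e-01, -2.79054775e-02,  1.26799087e+00,
       -2.85300780e-05,  1.46740823e+00]), 'joint_vel': array([ 0.00021757,  0.00229822, -0.00113632, -0.00089077,  0.00090214,
        0.00062423]), 'effort': array([-1.00894627e-03, -4.45509982e+01,  2.95202422e+01,  1.66705070e-02,
       -1.14873887e-04,  1.29522130e-05]), 'tcp_pos': array([0.2209116 , 0.58386737, 0.25215251]), 'tcp_rot': array([ 0.12646732,  0.69577776, -0.12798371,  0.69535567]), 'ft_force': array([ 0.0104357 , -1.0315838 ,  0.09418905]), 'moment': array([ 0.00039177,  0.00565297, -0.00549862]), 'width': 1.0023431571011872}
0.022
side {'fx': 355.12788180869745, 'fy': 355.12788180869745, 'cx': 259.39986524386546, 'cy': 186.6572375423437, 'origin': array([ 0.06430393, -0.48876253,  0.80075996]), 'rotation': array([ 0.86111175, -0.33904511,  0.14919316, -0.34824756])}
top {'fx': 350.2623812811308, 'fy': 350.2623812811308, 'cx': 261.40026812101394, 'cy': 186.09964085341528, 'origin': array([0.37567444, 0.00872846, 1.03928484]), 'rotation': array([ 0.70582027, -0.70240471,  0.06851499, -0.06124591])}
wrist {'fx': 297.3186396354542, 'fy': 297.3186396354542, 'cx': 257.8593768983346, 'cy': 198.29418671262871, 'origin': array([0.15624713, 0.60835436, 0.37386128]), 'rotation': array([0.81467967, 0.56318044, 0.07774328, 0.11437138])}
```

View pics/side0.png

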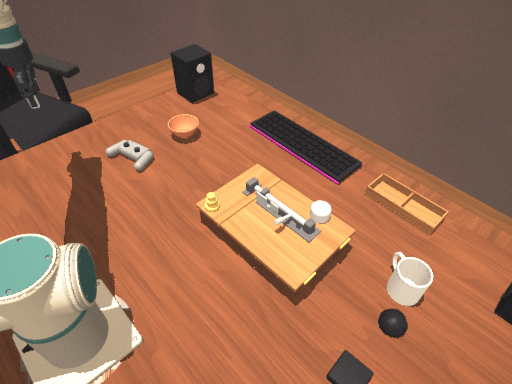

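View pics/top0.png

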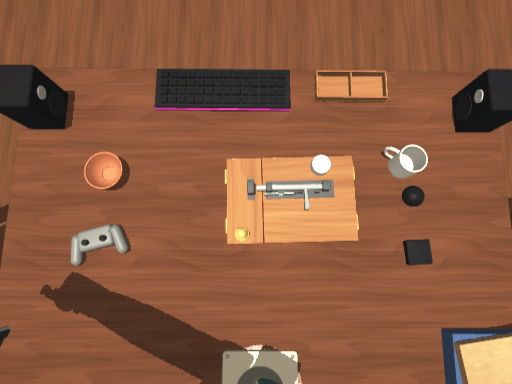

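View pics/wrist0.png

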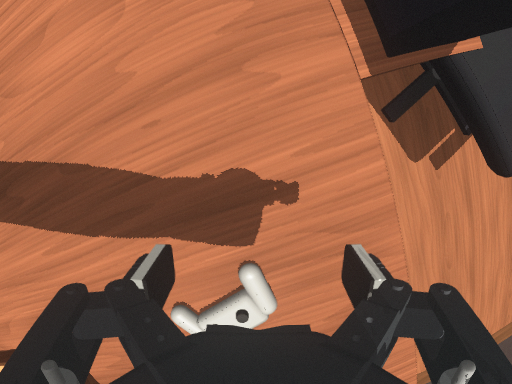

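```bash
cat > h.py <<'E'
import numpy as np
from scipy.spatial.transform import Rotation as R
def onplane(info,u,v,z):
    d=np.array([(u-info['cx'])/info['fx'],(v-info['cy'])/info['fy'],1.])
    d=R.from_quat(info['rotation']).apply(d); o=np.array(info['origin'])
    return o+d*(z-o[2])/d[2]
def proj(info,p):
    c=R.from_quat(info['rotation']).inv().apply(np.array(p)-info['origin'])
    return np.array([info['cx']+info['fx']*c[0]/c[2],info['cy']+info['fy']*c[1]/c[2]])
E
python3 - <<'E'
import cv2
a=cv2.imread('pics/top0.png')[145:255,215:370]; cv2.imwrite('pics/topc.png',cv2.resize(a,None,fx=5,fy=5,interpolation=cv2.INTER_CUBIC))
a=cv2.imread('pics/side0.png')[160:295,190:360]; cv2.imwrite('pics/sidec.png',cv2.resize(a,None,fx=4.4,fy=4.4,interpolation=cv2.INTER_CUBIC))
E
```

```text
(no output)
```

View pics/topc.png

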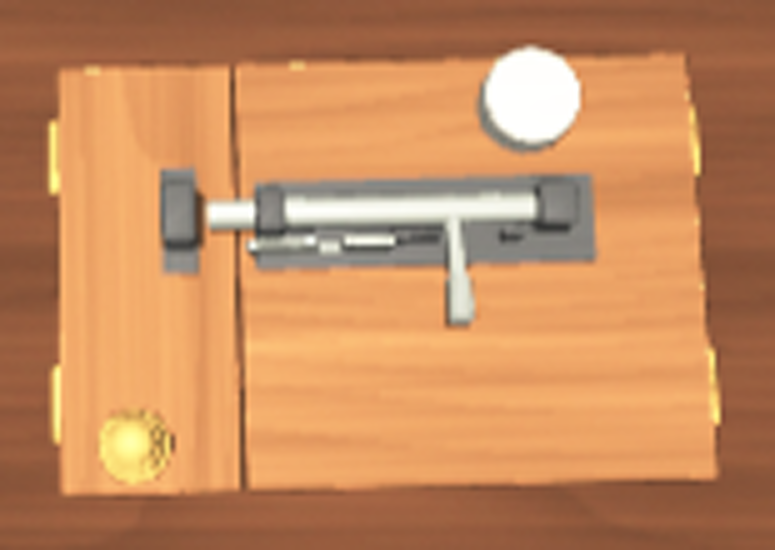

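View pics/sidec.png

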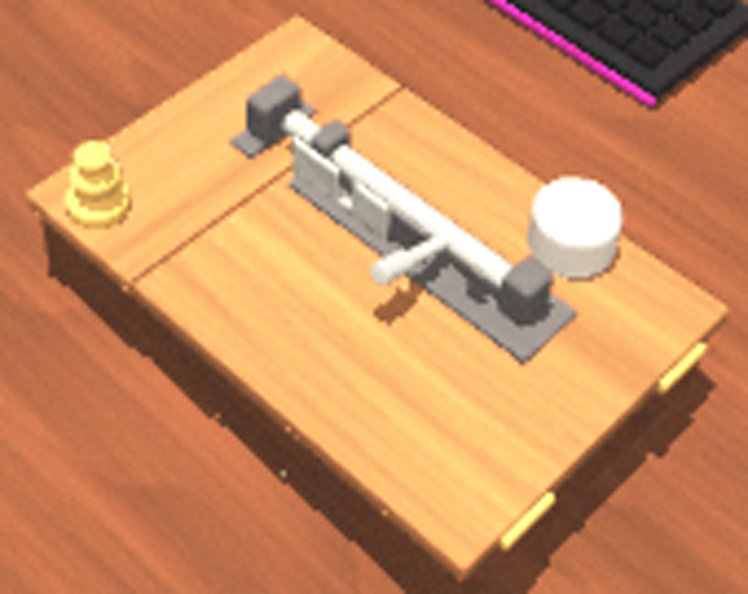

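```bash
cat > m.py <<'E'
from h import *
from cell import eyes
T=eyes.camera_info('top'); S=eyes.camera_info('side')
t=lambda x,y,z: onplane(T,(x+.5)/5-.5+215,(y+.5)/5-.5+145,z)
s=lambda x,y,z: onplane(S,(x+.5)/4.4-.5+190,(y+.5)/4.4-.5+160,z)
E
python3 - <<'E'
from m import *
np.set_printoptions(precision=4,suppress=True)
print("top corners TL TR BR BL"); 
tc=[t(60,68,.075),t(685,54,.075),t(717,478,.075),t(62,494,.075)]
sc=[s(297,15,.075),s(728,310,.075),s(462,575,.075),s(30,192,.075)]
for c in (tc,sc):
    for p in c: print(p)
    c=np.array(c)
    print(np.linalg.norm(np.roll(c,-1,0)-c,axis=1), c.mean(0))
    d=(c[0]+c[3]-c[1]-c[2])/2; print('yaw',np.degrees(np.arctan2(-d[0],d[1])))
    d=(c[0]+c[1]-c[2]-c[3])/2; print('yaw',np.degrees(np.arctan2(d[1],d[0])))
print("seam",t(234,66,.075),t(243,488,.075))
print("bolt axis", t(540,204,.095),t(215,214,.095))
print("handle grip end", t(460,318,.113), s(382,271,.107))
print("pivot", t(457,215,.093), s(440,245,.093))
print("brackets", t(557,200,.109),t(270,207,.109),"keeper",t(179,208,.109))
for x in (250,317,342,395,440): print(x,t(x,240,.107))
for p in ((297,140),(338,165),(355,182),(388,205)): print('side',s(*p,.107))
print("tin",t(531,95,.109),"fig",t(134,442,.12))
E
```

```text
top corners TL TR BR BL
[0.6349 0.0982 0.075 ]
[ 0.6456 -0.258   0.075 ]
[ 0.4062 -0.2652  0.075 ]
[0.3962 0.0919 0.075 ]
[0.3565 0.2394 0.3573 0.2389] [ 0.5207 -0.0833  0.075 ]
yaw 1.6654803113501433
yaw 1.6164214528359762
[0.631  0.0973 0.075 ]
[ 0.6408 -0.261   0.075 ]
[ 0.4012 -0.2696  0.075 ]
[0.3955 0.0884 0.075 ]
[0.3585 0.2397 0.358  0.2356] [ 0.5171 -0.0862  0.075 ]
yaw 1.2349227305778703
yaw 2.1064701537313235
seam [ 0.6368 -0.0006  0.075 ] [ 0.3998 -0.0064  0.075 ]
bolt axis [ 0.5542 -0.1689  0.095 ] [0.5475 0.0097 0.095 ]
handle grip end [ 0.4887 -0.1211  0.113 ] [ 0.4922 -0.1203  0.107 ]
pivot [ 0.5481 -0.1234  0.093 ] [ 0.5401 -0.1223  0.093 ]
brackets [ 0.5538 -0.1755  0.109 ] [ 0.549 -0.02   0.109] keeper [0.5482 0.0292 0.109 ]
250 [ 0.5312 -0.0093  0.107 ]
317 [ 0.5314 -0.0454  0.107 ]
342 [ 0.5315 -0.0589  0.107 ]
395 [ 0.5316 -0.0876  0.107 ]
440 [ 0.5318 -0.1119  0.107 ]
side [ 0.5271 -0.0126  0.107 ]
side [ 0.5311 -0.0445  0.107 ]
side [ 0.529  -0.0614  0.107 ]
side [ 0.5305 -0.0876  0.107 ]
tin [ 0.6123 -0.163   0.109 ] fig [0.4221 0.0512 0.12  ]
```

```bash
cat > g.py <<'E'
from h import *
from cell import arm
np.set_printoptions(precision=4,suppress=True)
def st():
    s=arm.state(); print('t',round(s['clock'],2),'tcp',s['tcp_pos'],'F',s['ft_force'],'w',round(s['width']*85.4,1))
    r=R.from_quat(s['tcp_rot']); print('axes rows x,y,z:\n',r.as_matrix().T)
    return s,r
def to(p,yaw):  # tool y along chest +-y ; yaw deg of chest
    s,r=st(); d=r.inv().apply(np.array(p)-s['tcp_pos'])
    m=r.as_matrix(); cy=np.array([-np.sin(np.radians(yaw)),np.cos(np.radians(yaw)),0])
    for sg in (1,-1):
        a=r.inv().apply(sg*cy); print('shift tool now',d,'turn about x',np.arctan2(a[2],a[1]))
E
python3 - <<'E'
from g import *
to([0.499,-0.1235,0.20],1.65)
E
```

```text
t 0.15 tcp [0.221  0.584  0.2523] F [ 0.844   0.4415 -0.6204] w 85.5
axes rows x,y,z:
 [[-0.0008 -0.0017 -1.    ]
 [ 0.354   0.9353 -0.0019]
 [ 0.9353 -0.354  -0.0002]]
shift tool now [ 0.0533 -0.5632  0.5105] turn about x -0.3905943896063372
shift tool now [ 0.0533 -0.5632  0.5105] turn about x 2.750998263983456
```

Call:
move_arm:
  steps: "0 0 0 -0.13 0.04; 0 0 0 -0.13 0.04; 0 0 0 -0.13 0.04; 0 -0.05 0.02 0 0.04; 0 -0.05 0.02 0 0.04; 0 -0.05 0.02 0 0.04; 0 -0.05 0.02 0 0.04; 0 -0.05 0.02 0 0.04"
  squeeze: 20

```text
clock: 1.15
tcp_pos: [0.3285, 0.3358, 0.2531]
tcp_rot: [-0.01, 0.707, 0.01, 0.707]
ft_force: [0.3, 0.3, 0.1]
width: 0.47
```

Call:
move_arm:
  steps: "0 -0.05 0.02 0 0.04; 0 -0.05 0.02 0 0.04; 0 -0.05 0.02 0 0.04; 0 -0.05 0.02 0 0.04; 0 -0.05 0.02 0 0.04; 0 -0.05 0.02 0 0.04; 0 -0.05 0 0 0.04; 0 -0.05 0 0 0.04"

```text
clock: 2.15
tcp_pos: [0.4593, -0.0607, 0.2531]
tcp_rot: [-0.01, 0.707, 0.01, 0.707]
ft_force: [0.4, -0.2, -0.5]
width: 0.471
```

Run:
```python
from g import *
to([0.46,-0.09,0.22],1.65)
from cell import eyes
import cv2
i=eyes.camera_info('wrist'); print(i); np.save('w1.npy',i,allow_pickle=True)
cv2.imwrite('pics/w1.png',eyes.camera('wrist'))
```

```text
t 2.15 tcp [ 0.4593 -0.0607  0.2531] F [ 0.4429 -0.2442 -0.4944] w 40.2
axes rows x,y,z:
 [[-0.0002  0.0001 -1.    ]
 [-0.028   0.9996  0.0001]
 [ 0.9996  0.028  -0.0002]]
shift tool now [ 0.0331 -0.0293 -0.0001] turn about x -0.000745654479616496
shift tool now [ 0.0331 -0.0293 -0.0001] turn about x 3.1408469991101766
{'fx': 297.3186396354542, 'fy': 297.3186396354542, 'cx': 257.8593768983346, 'cy': 198.29418671262871, 'origin': array([ 0.3901, -0.063 ,  0.3747]), 'rotation': array([0.6903, 0.7102, 0.0991, 0.0964])}
```

View pics/w1.png

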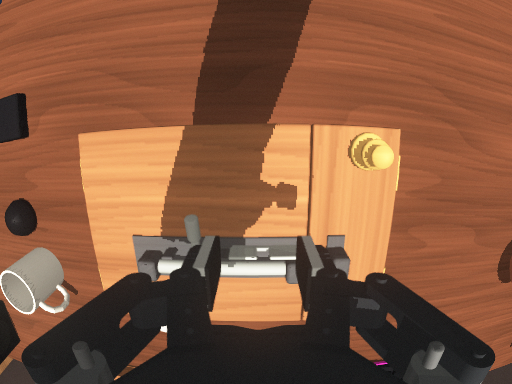

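Run:
```python
import cv2
a=cv2.imread('pics/w1.png')[200:300,120:360]; cv2.imwrite('pics/w1c.png',cv2.resize(a,None,fx=3.3,fy=3.3,interpolation=cv2.INTER_CUBIC))
a=cv2.imread('pics/w1.png')[230:280,215:305]; cv2.imwrite('pics/w1d.png',cv2.resize(a,None,fx=8,fy=8,interpolation=cv2.INTER_CUBIC))
```

```text
(no output)
```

View pics/w1c.png

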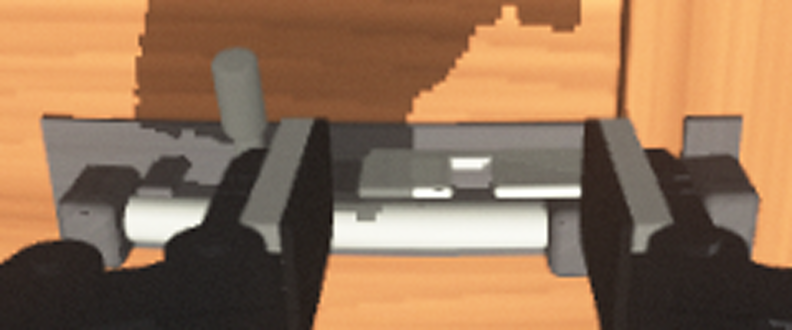

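View pics/w1d.png

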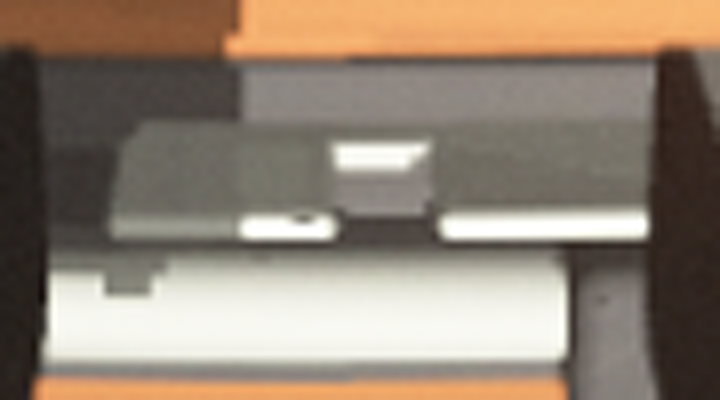

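```bash
cat >> h.py <<'E'
def wplane(info,u,v,z):
    x,y=(u-info['cx'])/info['fx'],(v-info['cy'])/info['fy']; r=np.hypot(x,y)
    d=np.array([np.sin(r)*x/r,np.sin(r)*y/r,np.cos(r)]); d=R.from_quat(info['rotation']).apply(d); o=np.array(info['origin'])
    return o+d*(z-o[2])/d[2]
E
python3 - <<'E'
from h import *
np.set_printoptions(precision=4,suppress=True)
I=np.load('w1.npy',allow_pickle=True).item()
d=lambda x,y,z: wplane(I,(x+.5)/8-.5+215,(y+.5)/8-.5+230,z)
c=lambda x,y,z: wplane(I,(x+.5)/3.3-.5+120,(y+.5)/3.3-.5+200,z)
print('notch',d(335,212,.107),d(440,212,.107), 'comb start',d(110,212,.107))
print('brackets L near/far top edges x', c(60,205,.109),c(122,205,.109),'bracket2',c(548,212,.109),c(600,212,.109))
print('keeper',c(757,205,.109))
print('plate corners',c(43,117,.075),c(683,117,.077),c(742,117,.077))
print('grip tip top', c(235,58,.112),'grip mid',c(240,85,.107))
print('bolt edges', c(126,195,.1),c(126,245,.09))
E
```

```text
notch [ 0.5266 -0.0606  0.107 ] [ 0.5263 -0.0474  0.107 ] comb start [ 0.5277 -0.0889  0.107 ]
brackets L near/far top edges x [ 0.54   -0.1872  0.109 ] [ 0.538  -0.1652  0.109 ] bracket2 [ 0.5339 -0.0307  0.109 ] [ 0.5338 -0.0146  0.109 ]
keeper [0.5317 0.036  0.109 ]
plate corners [ 0.5241 -0.2051  0.075 ] [0.515  0.0165 0.077 ] [0.5148 0.0374 0.077 ]
grip tip top [ 0.4855 -0.1242  0.112 ] grip mid [ 0.4958 -0.1243  0.107 ]
bolt edges [ 0.5392 -0.1668  0.1   ] [ 0.5646 -0.1729  0.09  ]
```

Call:
move_arm:
  steps: "0 -0.021 0.0125 0 0.04; 0 -0.021 0.0125 0 0.04; 0 -0.021 0.012 0 0.04; 0.04 0 0 0 0.04; 0.04 0 0 0 0.04; 0 0 0 0 0.04; 0 0 0 0 0.04; 0 0 0 0 0.04"

```text
clock: 3.2
tcp_pos: [0.5, -0.1214, 0.1755]
tcp_rot: [-0.011, 0.706, 0.01, 0.708]
ft_force: [1.0, -0.1, 0.2]
width: 0.469
```

Run:
```python
from g import *
st()
from cell import eyes
import cv2
i=eyes.camera_info('wrist'); np.save('w2.npy',i,allow_pickle=True)
a=eyes.camera('wrist'); cv2.imwrite('pics/w2.png',cv2.resize(a[180:384,120:392],None,fx=2.9,fy=2.9,interpolation=cv2.INTER_CUBIC))
```

```text
t 3.2 tcp [ 0.5    -0.1214  0.1755] F [ 0.9735 -0.1201  0.1908] w 40.0
axes rows x,y,z:
 [[ 0.0037 -0.0014 -1.    ]
 [-0.0286  0.9996 -0.0015]
 [ 0.9996  0.0286  0.0037]]
```

View pics/w2.png

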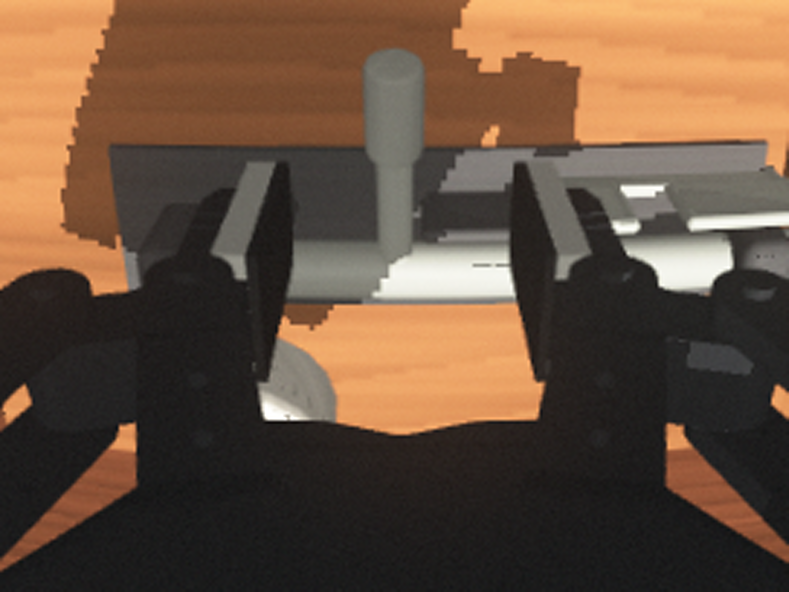

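Run:
```python
from h import *
np.set_printoptions(precision=4,suppress=True)
I=np.load('w2.npy',allow_pickle=True).item()
c=lambda x,y,z: wplane(I,(x+.5)/2.9-.5+120,(y+.5)/2.9-.5+180,z)
print('tip face c',c(394,68,.1106),'grip/rod step',c(394,162,.093+.042*.259+.006))
print('notch',c(635,222,.107),c(685,222,.107),c(640,230,.107),c(694,228,.107))
```

```text
tip face c [ 0.4874 -0.1238  0.1106] grip/rod step [ 0.5108 -0.1232  0.1099]
notch [ 0.5275 -0.0619  0.107 ] [ 0.5277 -0.0484  0.107 ] [ 0.5298 -0.0603  0.107 ] [ 0.5295 -0.0456  0.107 ]
```

Call:
move_arm:
  steps: "0.022 -0.002 -0.001 0 0.04; 0.022 0 0 0 0.04; 0.022 0 0 0 0.04; 0 0 0 0 0.04; 0 0 0 0 0.025; 0 0 0 0 0.008; 0 0 0 0 0.008; 0 0 0 0 0.008"

```text
clock: 4.25
tcp_pos: [0.4984, -0.1233, 0.1084]
tcp_rot: [-0.01, 0.706, 0.01, 0.708]
ft_force: [0.2, 0.9, 3.6]
width: 0.154
```

Call:
move_arm:
  steps: "0 0 0 0 0.008; 0 0 0 0 0.008; 0 0 0 0 0.008; 0 0 0 0 0.008; 0 0 0 0 0.008; 0 0 0 0 0.008; 0 0 0 0 0.008; 0 0 0 0 0.008"

```text
clock: 5.25
tcp_pos: [0.4981, -0.1233, 0.1076]
tcp_rot: [-0.01, 0.706, 0.01, 0.708]
ft_force: [5.5, -0.6, 4.6]
width: 0.151
```

Run:
```python
from g import *
st()
from cell import eyes
import cv2
a=eyes.camera('wrist'); cv2.imwrite('pics/w3.png',cv2.resize(a[160:384,120:392],None,fx=2.6,fy=2.6,interpolation=cv2.INTER_CUBIC))
```

```text
t 5.25 tcp [ 0.4981 -0.1233  0.1076] F [ 5.5117 -0.59    4.594 ] w 12.9
axes rows x,y,z:
 [[ 0.0016 -0.0005 -1.    ]
 [-0.0281  0.9996 -0.0006]
 [ 0.9996  0.0281  0.0016]]
```

View pics/w3.png

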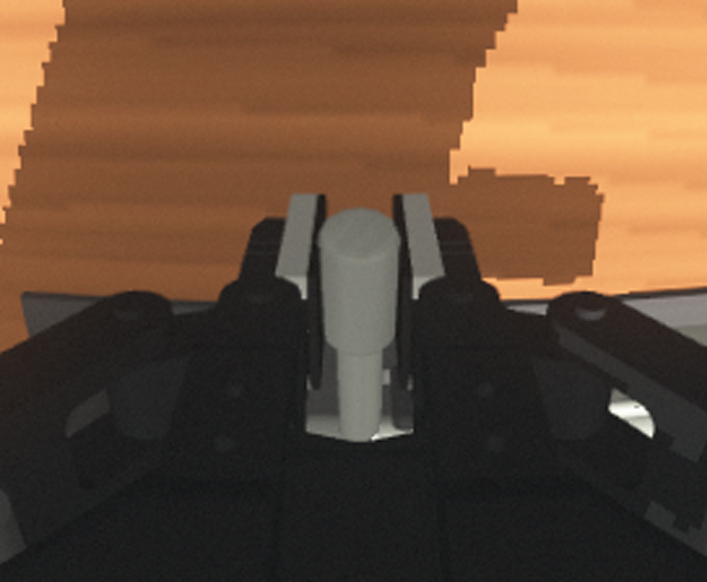

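Call:
move_arm:
  steps: "-0.0045 0 0.0014 0 0.008; -0.0045 0 0.0019 0 0.008; -0.0042 0 0.0023 0 0.008; -0.0041 0 0.0025 0 0.008; -0.0038 0 0.003 0 0.008; -0.0035 0 0.0032 0 0.008; 0 0 0 0 0.008; 0 0 0 0 0.008"

```text
clock: 6.3
tcp_pos: [0.5093, -0.1219, 0.1314]
tcp_rot: [-0.01, 0.709, 0.01, 0.705]
ft_force: [-4.8, -2.0, -3.0]
width: 0.153
```

Call:
move_arm:
  steps: "-0.0033 0 0.0035 0 0.008; -0.0029 0 0.0038 0 0.008; -0.0026 0 0.004 0 0.008; -0.0022 0 0.0043 0 0.008; -0.0018 0 0.0044 0 0.008; -0.0015 0 0.0046 0 0.008; 0 0 0 0 0.008; 0 0 0 0 0.008"

```text
clock: 7.3
tcp_pos: [0.5345, -0.1212, 0.1464]
tcp_rot: [-0.01, 0.708, 0.01, 0.706]
ft_force: [-6.1, -0.9, -0.8]
width: 0.151
```

Run:
```python
from g import *
st()
from cell import eyes
import cv2
a=eyes.camera('side'); cv2.imwrite('pics/s4.png',cv2.resize(a[140:300,190:360],None,fx=3.6,fy=3.6,interpolation=cv2.INTER_CUBIC))
```

```text
t 7.3 tcp [ 0.5345 -0.1212  0.1464] F [-6.1283 -0.8761 -0.811 ] w 12.9
axes rows x,y,z:
 [[-0.0035  0.0011 -1.    ]
 [-0.0282  0.9996  0.0012]
 [ 0.9996  0.0282 -0.0035]]
```

View pics/s4.png

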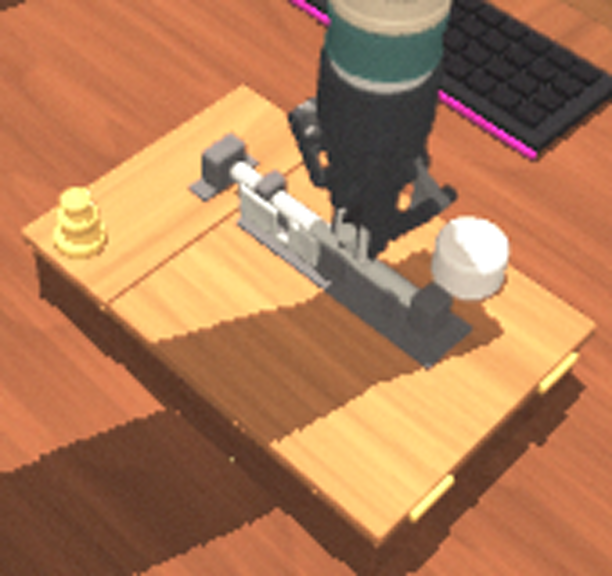

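Call:
move_arm:
  steps: "0 0.005 0 0 0.008; 0 0.012 0 0 0.008; 0 0.012 0 0 0.008; 0 0.012 0 0 0.008; 0 0.012 0 0 0.008; 0 0.012 0 0 0.008; 0 0.003 0 0 0.008; 0 0 0 0 0.008"

```text
clock: 8.35
tcp_pos: [0.5326, -0.0533, 0.1465]
tcp_rot: [-0.01, 0.708, 0.01, 0.706]
ft_force: [-5.7, -1.1, 0.1]
width: 0.156
```

```bash
cat >> g.py <<'E'
def rep():
    s,r=st(); p=s['tcp_pos']; c=p[1]*.9996-p[0]*.0282; ax=.5515-(p[1]+.12)*.0282
    print('chest y',c,'to notch',-0.0693-c,'rel pivot x,z',p[0]-ax,p[2]-.096,'alpha',np.degrees(np.arctan2(p[2]-.096,ax-p[0])),'theta',np.arctan2(p[2]-.096,ax-p[0])-.262)
E
python3 - <<'E'
from g import *
rep()
from cell import eyes
import cv2
a=eyes.camera('side'); cv2.imwrite('pics/s5.png',cv2.resize(a[140:300,190:360],None,fx=3.6,fy=3.6,interpolation=cv2.INTER_CUBIC))
a=eyes.camera('wrist'); cv2.imwrite('pics/w5.png',cv2.resize(a[160:384,120:392],None,fx=2.6,fy=2.6,interpolation=cv2.INTER_CUBIC))
E
```

```text
t 8.35 tcp [ 0.5326 -0.0533  0.1465] F [-5.7249 -1.1073  0.0557] w 13.3
axes rows x,y,z:
 [[-0.0033  0.0006 -1.    ]
 [-0.029   0.9996  0.0007]
 [ 0.9996  0.029  -0.0033]]
chest y -0.06827254949428777 to notch -0.0010274505057122352 rel pivot x,z -0.01700985226100804 0.05047470747169791 alpha 71.37631010583779 theta 0.9837516192713718
```

View pics/s5.png

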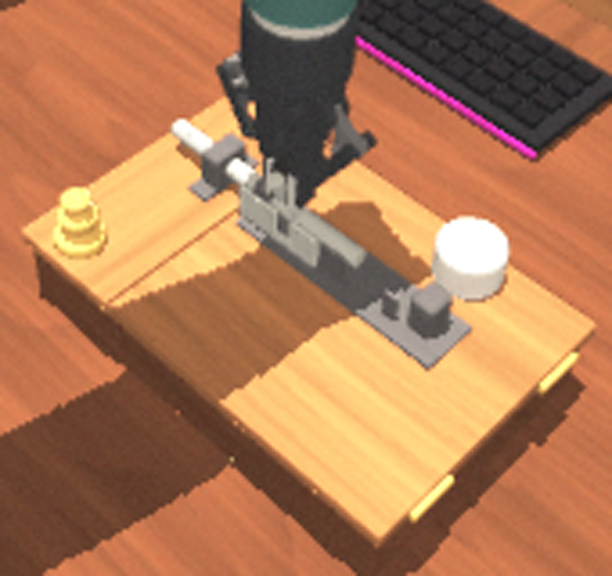

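View pics/w5.png

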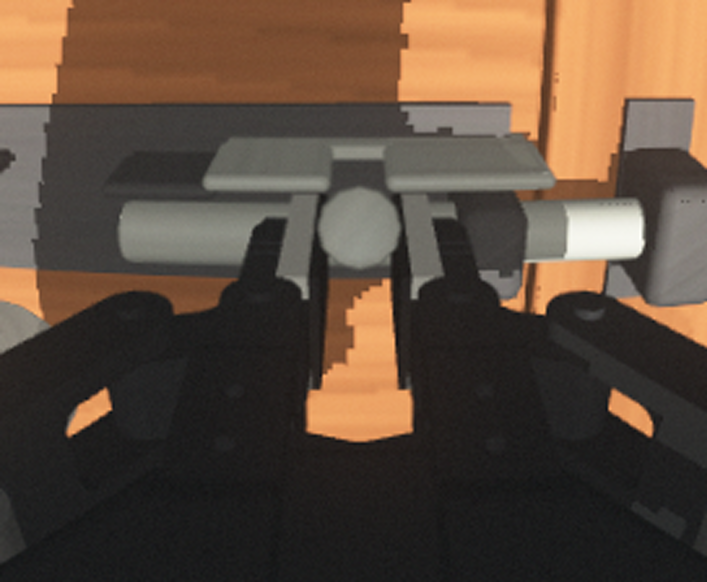

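Call:
move_arm:
  steps: "-0.0002 -0.0008 -0.004 0 0.008; 0 0 -0.004 0 0.008; 0.0015 0 -0.004 0 0.008; 0.002 0 -0.0035 0 0.008; 0.0025 0 -0.003 0 0.008; 0 0 0 0 0.008; 0 0 0 0 0.008; 0 0 0 0 0.008"

```text
clock: 9.45
tcp_pos: [0.5213, -0.0546, 0.1428]
tcp_rot: [-0.009, 0.703, 0.011, 0.711]
ft_force: [6.4, 2.8, -2.9]
width: 0.15
```

Run:
```python
from g import *
rep()
```

```text
t 9.45 tcp [ 0.5213 -0.0546  0.1428] F [ 6.3595  2.7737 -2.9482] w 12.8
axes rows x,y,z:
 [[ 0.0123  0.0028 -0.9999]
 [-0.0291  0.9996  0.0024]
 [ 0.9995  0.0291  0.0123]]
chest y -0.06923501685183706 to notch -6.498314816294481e-05 rel pivot x,z -0.028389882805550437 0.046783339779782995 alpha 58.74905537996695 theta 0.7633644488169116
```

Call:
move_arm:
  steps: "0.002 0 -0.0015 0 0.008; 0.002 0 -0.0018 0 0.008; 0.002 0 -0.0018 0 0.008; 0.002 0 -0.0018 0 0.008; 0.002 0 -0.0015 0 0.008; 0 0 0 0 0.008; 0 0 0 0 0.008; 0 0 0 0 0.008"

```text
clock: 10.45
tcp_pos: [0.5109, -0.0551, 0.1335]
tcp_rot: [-0.01, 0.704, 0.011, 0.71]
ft_force: [0.5, 2.1, 7.3]
width: 0.153
```

Run:
```python
from g import *
rep()
```

```text
t 10.45 tcp [ 0.5109 -0.0551  0.1335] F [0.5309 2.0733 7.2636] w 13.1
axes rows x,y,z:
 [[ 0.0082  0.0016 -1.    ]
 [-0.0288  0.9996  0.0013]
 [ 0.9996  0.0288  0.0083]]
chest y -0.06946063346425342 to notch 0.00016063346425342073 rel pivot x,z -0.03877217731783278 0.03749363156910629 alpha 44.0395641911518 theta 0.5066353962789922
```

Call:
move_arm:
  steps: "0.0014 0 -0.0015 0 0.008; 0.0018 0 -0.0015 0 0.008; 0.0018 0 -0.0013 0 0.008; 0.002 0 -0.0013 0 0.008; 0.002 0 -0.0012 0 0.008; 0 0 0 0 0.008; 0 0 0 0 0.008; 0 0 0 0 0.008"

```text
clock: 11.45
tcp_pos: [0.504, -0.0553, 0.1243]
tcp_rot: [-0.01, 0.704, 0.011, 0.71]
ft_force: [0.7, 2.6, 5.3]
width: 0.152
```

Run:
```python
from g import *
rep()
```

```text
t 11.45 tcp [ 0.504  -0.0553  0.1243] F [0.7012 2.5628 5.3292] w 13.0
axes rows x,y,z:
 [[ 0.0079  0.0015 -1.    ]
 [-0.0289  0.9996  0.0013]
 [ 0.9996  0.0289  0.008 ]]
chest y -0.06947396566039761 to notch 0.00017396566039760974 rel pivot x,z -0.04566170097110889 0.028286558583309265 alpha 31.77743030220926 theta 0.2926207865965683
```

Call:
move_arm:
  steps: "0.0018 0 -0.0012 0 0.008; 0.0018 0 -0.0011 0 0.008; 0.0018 0 -0.001 0 0.008; 0.0018 0 -0.0009 0 0.008; 0.0018 0 -0.0008 0 0.008; 0.0018 0 -0.0006 0 0.008; 0 0 0 0 0.008; 0 0 0 0 0.008"

```text
clock: 12.45
tcp_pos: [0.4985, -0.0555, 0.1134]
tcp_rot: [-0.01, 0.704, 0.011, 0.71]
ft_force: [1.4, 2.9, 5.7]
width: 0.151
```

Run:
```python
from g import *
rep()
```

```text
t 12.45 tcp [ 0.4985 -0.0555  0.1134] F [1.361  2.8941 5.7403] w 12.9
axes rows x,y,z:
 [[ 0.008   0.0015 -1.    ]
 [-0.0289  0.9996  0.0013]
 [ 0.9996  0.0289  0.0081]]
chest y -0.06952090443021657 to notch 0.0002209044302165647 rel pivot x,z -0.05115740861084628 0.017386785939134466 alpha 18.771273468554817 theta 0.0656205268185378
```

Call:
move_arm:
  steps: "0.0015 0 -0.0004 0 0.008; 0.0015 0 -0.0004 0 0.008; 0.0015 0 -0.0003 0 0.008; 0.001 0 -0.0003 0 0.008; 0.001 0 0 0 0.008; 0 0 0 0 0.008; 0 0 0 0 0.008; 0 0 0 0 0.008"

```text
clock: 13.45
tcp_pos: [0.4967, -0.0555, 0.1074]
tcp_rot: [-0.01, 0.704, 0.011, 0.71]
ft_force: [-2.2, 2.7, 10.0]
width: 0.145
```

Run:
```python
from g import *
rep()
```

```text
t 13.45 tcp [ 0.4967 -0.0555  0.1074] F [-2.2176  2.665   9.9772] w 12.4
axes rows x,y,z:
 [[ 0.0072  0.0013 -1.    ]
 [-0.0289  0.9996  0.0011]
 [ 0.9996  0.0289  0.0072]]
chest y -0.06951386046674254 to notch 0.00021386046674254366 rel pivot x,z -0.05293705119485065 0.011436602393849984 alpha 12.190907496591583 theta -0.04922852537841749
```

Call:
move_arm:
  steps: "0.001 0 0 0 0.008; 0 0 0 0 0.008; 0 0 0 0 0.008; 0 0 0 0 0.008; 0 0 0 0 0.008; 0 0 0 0 0.008; 0 0 0 0 0.008; 0 0 0 0 0.008"

```text
clock: 14.45
tcp_pos: [0.4967, -0.0556, 0.107]
tcp_rot: [-0.01, 0.704, 0.011, 0.71]
ft_force: [-2.5, 1.8, 13.4]
width: 0.149
```

Run:
```python
from g import *
rep()
from cell import eyes
import cv2
a=eyes.camera('wrist'); cv2.imwrite('pics/w6.png',cv2.resize(a[160:384,120:392],None,fx=2.6,fy=2.6,interpolation=cv2.INTER_CUBIC))
```

```text
t 14.45 tcp [ 0.4967 -0.0556  0.107 ] F [-2.5384  1.8282 13.354 ] w 12.7
axes rows x,y,z:
 [[ 0.0072  0.0009 -1.    ]
 [-0.0289  0.9996  0.0007]
 [ 0.9996  0.0289  0.0072]]
chest y -0.0696180978502206 to notch 0.00031809785022060555 rel pivot x,z -0.05293491325842481 0.010966864896582967 alpha 11.70474439965322 theta -0.057713672121684295
```

View pics/w6.png

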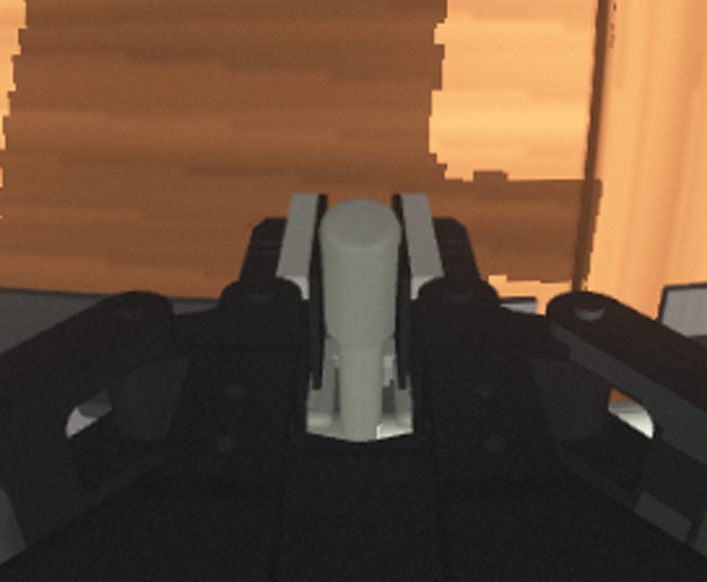

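Call:
move_arm:
  steps: "-0.002 0 0.001 0 0.008; 0 0 0 0 0.008; 0 0 0 0 0.035; 0 0 0 0 0.035; 0 0 0 0 0.035; 0 0 0 0 0.035; 0 0 0 0 0.035; 0 0 0 0 0.035"

```text
clock: 15.5
tcp_pos: [0.4946, -0.0558, 0.1051]
tcp_rot: [-0.01, 0.707, 0.01, 0.707]
ft_force: [-0.2, -1.0, 0.4]
width: 0.409
```

Run:
```python
from g import *
rep()
from cell import eyes
import cv2
a=eyes.camera('wrist'); cv2.imwrite('pics/w7.png',cv2.resize(a[160:384,120:392],None,fx=2.6,fy=2.6,interpolation=cv2.INTER_CUBIC))
```

```text
t 15.5 tcp [ 0.4946 -0.0558  0.1051] F [-0.1555 -0.9919  0.3736] w 34.9
axes rows x,y,z:
 [[-0.0001  0.     -1.    ]
 [-0.0282  0.9996  0.    ]
 [ 0.9996  0.0282 -0.0001]]
chest y -0.06973877945139746 to notch 0.00043877945139746133 rel pivot x,z -0.05513421012697162 0.00905018188050781 alpha 9.321868085525134 theta -0.09930270947100606
```

View pics/w7.png

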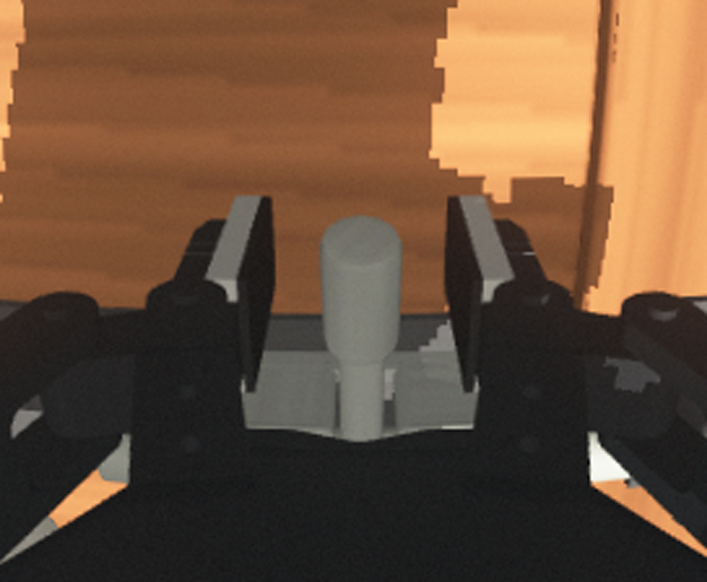

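Fingers are clear on both sides; the rod (px 360) sits in the notch. Retreat straight up and toward the robot.

Call:
move_arm:
  steps: "-0.02 0 0 0 0.035; -0.03 0 0 0 0.035; -0.04 0 0 0 0.035; -0.04 0 0 0 0.035; 0 0 -0.03 0 0.035; 0 0 -0.03 0 0.035; 0 0 0 0 0.035; 0 0 0 0 0.035"

```text
clock: 16.55
tcp_pos: [0.4351, -0.0576, 0.2353]
tcp_rot: [-0.01, 0.707, 0.01, 0.707]
ft_force: [1.0, -0.4, 0.6]
width: 0.41
```

Run:
```python
from g import *
st()
from cell import eyes
import cv2
i=eyes.camera_info('wrist'); np.save('w8.npy',i,allow_pickle=True)
a=eyes.camera('wrist'); cv2.imwrite('pics/w8.png',cv2.resize(a[170:330,150:400],None,fx=3.2,fy=3.2,interpolation=cv2.INTER_CUBIC))
a=eyes.camera('side'); cv2.imwrite('pics/s8.png',cv2.resize(a[140:300,190:360],None,fx=3.6,fy=3.6,interpolation=cv2.INTER_CUBIC))
```

```text
t 16.55 tcp [ 0.4351 -0.0576  0.2353] F [ 0.9592 -0.4424  0.5838] w 35.0
axes rows x,y,z:
 [[ 0.0011 -0.0003 -1.    ]
 [-0.0281  0.9996 -0.0003]
 [ 0.9996  0.0281  0.0011]]
```

View pics/w8.png

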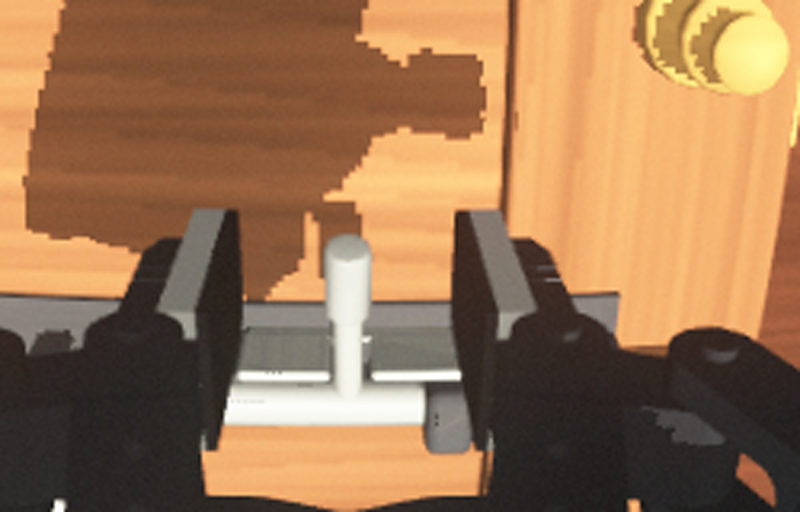

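View pics/s8.png

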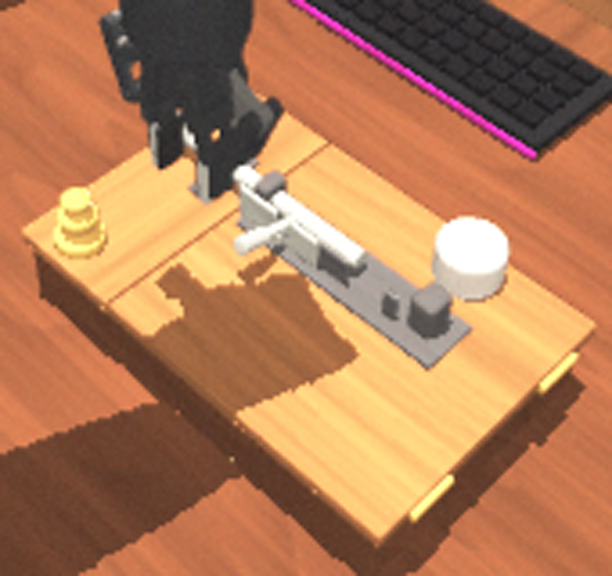

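Run:
```python
from h import *
np.set_printoptions(precision=4,suppress=True)
I=np.load('w8.npy',allow_pickle=True).item()
for z in (.1056,.1106,.1156):
    print(z,wplane(I,(348.5)/3.2-.5+150,(246.5)/3.2-.5+170,z))
from m import *
print('side tip', onplane(S,(243)/3.6-.5+190,(242)/3.6-.5+140,.1106))
from cell import eyes
import cv2
a=eyes.camera('top'); cv2.imwrite('pics/t8.png',cv2.resize(a[110:270,60:450],None,fx=2,fy=2))
```

```text
0.1056 [ 0.4843 -0.0562  0.1056]
0.1106 [ 0.4819 -0.0562  0.1106]
0.1156 [ 0.4796 -0.0563  0.1156]
side tip [ 0.4871 -0.0546  0.1106]
```

View pics/t8.png

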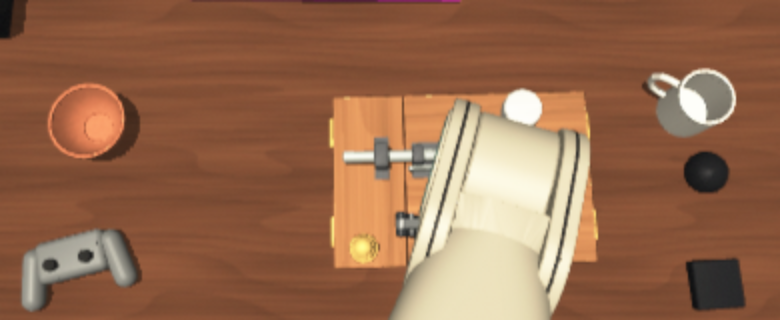

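```bash
python3 -c "
from cell import arm
print(arm.state()['ft_force'],arm.close_job())"
```

```text
the job is handed in; nothing more can be done
[-0.31946311  0.59631872 -0.772334  ] None
```

The chest is bolted and handed in at about 17 s. I lifted the handle to about 0.98 rad, slid the bolt about 68 mm through the keeper, and turned the handle down into the notch. Then I let go and backed away.

- **Finding the notch:** I located it first in the camera images, at a bolt travel of roughly 88 mm, then lowered the handle in small steps with force readings. It passed the 0.6 rad height of the comb top without any jump in force, about 6 N, which is close to friction alone. At the bottom it met a firm stop, where I read at most 13.4 N, under the 18 N limit.
- **Fully down:** The stop came at tool height 0.107 m, the same as when the handle was first gripped in its parking slot. Pictures after release show the rod in the notch and the handle low. The two cameras put the handle's tip at x = 0.482 m and 0.487 m, against about 0.4855 m expected. The difference is within what those pictures can resolve.
- **Final state:** The bolt's end sticks out past the keeper, the arm is clear with force readings near zero, and the other objects look undisturbed in the pictures.

No check failed. The camera estimates of the bolt axis differed by 3 to 4 mm along x, and this did not affect the job.

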